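# Change over the dish trays

### The job

Two slide-out dish trays stand side by side under low clear-topped hoods, and only one may be out at a time. With a fingertip, first push the empty tray that has been left out fully home; then hook a fingertip behind the upright front lip of the other tray, the one that carries the petri dish, and draw it out all the way to its stop. Do not pinch the lips, do not touch the dish (it stays seated in its ring) and leave the flask and the dropper bottle beside them alone.

Things in the scene. Friction and masses are not known exactly. Their poses are not given: they have to be found in the camera images.
- deck: Grey board 200 x 246 x 10 mm flat on the worktop; the two stations are fixed on it side by side, 118 mm apart, at y = +59 and -59 mm (which is which varies). Origin: centre of its underside; x points into the stations, z up. Hoods, 112 mm wide each, cover x = -35 to +85 mm, up to 66 mm above the worktop.
- dish_tray (a joint): Slide of the dish-carrying tray, m: 0 = fully home under its hood, 0.085 = drawn out against its stop. Moves with about 2 N and stays where it is left. Starts home.
- spare_tray (a joint): Slide of the empty tray, m: 0 = fully home under its hood, 0.085 = drawn out against its stop. Moves with about 2 N and stays where it is left. Starts drawn out by 40 to 75 mm.
- dish_lip (a point): Upright metal front lip of the dish-carrying tray, a plate 60 mm wide, 30 mm high over the tray floor, 10 mm thick. Point: middle of its top edge, mid-thickness; rear surface x = +5 mm, front x = -5 mm, tray floor z = -30 mm. x points into the station (-x draws out), y left, z up. Behind it bare floor for 51 mm, then the seat ring; when home, the hood begins 62 mm behind.
- spare_lip (a point): Upright metal front lip of the empty tray, a plate 60 mm wide, 30 mm high over the tray floor, 10 mm thick. Point: middle of its top edge, mid-thickness; rear surface x = +5 mm, front x = -5 mm, tray floor z = -30 mm. x points into the station (-x draws out), y left, z up. Behind it bare floor for 51 mm, then the seat ring; when home, the hood begins 62 mm behind.
- dish_seat (a point): Centre of the dish-carrying tray's seat, on the tray floor, inside a white ring of 101 mm outer diameter and 8 mm height; moves with the tray, 107 mm behind its lip origin.
- dish: Loose round petri dish with lid, 93 mm diameter, 17 mm high, seated in the ring of its tray. Origin: centre of its underside.
- flask: Bystander: stoppered conical flask, 52 mm diameter, 104 mm high, standing on the worktop right of the board, towards its front. Origin: centre of its underside.
- dropper: Bystander: brown dropper bottle, 41 mm diameter, 114 mm high, standing on the worktop right of the board, towards its front. Origin: centre of its underside.
- pail (a point): Centre of the floor circle of a big white lidded pail that stands fixed on the worktop left of the board, an obstacle: 225 mm diameter at its lid, 222 mm high.

How it is judged:
By the outcome, as a careful person would: the job done as asked, in the order asked, and still so for the second after the job is handed in, with the robot touching nothing.
It also fails if it takes over 48 s, if anything falls off the work surface, if the arm or the gripper's body presses on something with over 40 N, if the wrist force passes 120 N, or if a joint passes its speed limit or range.

### The arm

A 7-joint arm with a two-finger parallel gripper is mounted at the origin on a cart in front of the work surface, level with it; the furniture and walls round the work are solid. World frame = base frame: x ahead of the robot, y to its left, z up, the work surface at z = 0. Lengths are in m, angles in rad, forces in N, time in s.
With the tool pointing down it reaches from about 0.4 to 0.875 m from the base axis. Payload 19.3 kg.
Tool frame: the origin (TCP) lies midway between the tips of the shut fingers; the grasp point (between the pads) lies 19 mm behind it; z points along the fingers, y is the line along which they close (so a half turn about z gives the same grasp; the last joint's range is limited). The gripper opens to 85 mm and grips with 20 to 120 N. Pads are 22 mm wide; open, the fingers measure 114 mm over their backs; the gripper's body (76 mm by 85 mm) begins 54 mm behind the grasp point. The pads swing forward as they close: fully open they stand 13 mm farther back than shut.
Start: joints at [1.222, 0.521, -0.036, 1.599, 0.021, 1.021, -0.113], TCP at [0.172, -0.601, 0.231] pointing down, gripper open.
Joint ranges: [-2.91, 2.91], [-0.3, 2.13], [-1.5, 1.42], [0.17, 2.43], [-1.26, 4.41], [0.16, 1.93], [-2.52, 2.52]. Speed limits (rad/s): [1.89, 1.89, 2.39, 2.39, 3.01, 3.01, 3.01].

### API

Orientations are given as [roll, pitch, yaw] about the fixed x, y, z axes, in that order (R = Rz(yaw) Ry(pitch) Rx(roll)).
In Python, from workcell import * gives the robot as it stands. The module is installed in compiled form; this text tells all that it offers.
- The arm moves only by the tool play_rows, never from a script. Its argument "deltas" is a list of rows, each a list of 7 numbers: the shift along the tool's x, y, z in units of 500 mm (1.0 is 500 mm), then the turn, a rotation vector about the tool's x, y, z in units of 120 degrees (1.0 is 120 degrees), then the closure, from 0 (fully open) to 1 (shut). A call has 1 to 10 rows; each row is the pose to reach, as a shift and turn from the pose commanded when the call began, along the tool's axes at that moment; what a row does not reach only later rows make up. A row lasts 1/10 s, in which the tool goes at most 50 mm and 8.59 degrees, less where a joint would pass 70% of its speed; a pose out of reach is approached as far as the arm can. A call with a number of a shift or a turn outside -1 to 1 is refused whole. A call with a gripper value outside its range is refused whole. The fingers move at their own pace and stop on an object; "newtons" is the grip in N (left out, the last holds). Time passes only in rows, so rows that repeat a pose let the fingers close. It gives the time, the measured TCP pose, the force, the opening and the grip force at its end, in the units of the state.
- observe(): the state, without advancing time (a new reading comes with each control period).
- grab_frame(name): name is "scene" or "top"; returns the picture (384x512x3 uint8, red, green, blue); there is no depth.
- get_calibration(name): a dict with "fovy" (degrees; the focal length in pixels is half the picture's height over the tangent of half this angle, whatever the lens; pixels are square), "cx", "cy" (the principal point, pixels), "xyz" and "rotation" of the camera in the world. Camera axes: x right, y down, z forward; pixel columns grow to the right and rows downward; lengths in m; the calibration is good to about 2 mm. A picture is of the moment at which its call begins. get_calibration takes no time and is no camera call.
- job_done(): hands the job in; it is judged then, once.
The state is a dict: "clock": time; "qpos": joint angles; "qd": joint speeds; "joint_efforts": joint torques, N m; "position": TCP position; "tool_rot": TCP orientation; "force": force on the tool from outside, world axes, zero at the start; "moment": the same for the moment, N m; "grip_width": finger opening in m; "finger_force": force on a finger pad.
Only numpy, scipy, OpenCV 4.12 (cv2) and the standard library are available. Lean on these libraries where they do the work, as an engineer would, in place of code of your own. Each camera call takes 0.05 s, during which the arm holds its last target. There are 200 camera calls.

## Working session

There is one attempt and no reset: what is moved stays moved. The work goes in short steps, Python scripts to look and compute and a tool call to move; the robot and the scene stay as the last step left them, time stands still between calls to the robot, and variables do not carry over. Pictures are saved under pics/ and viewed, at most 10 in all, crops included, and the job is handed in when it is done.

Besides the shell and the picture viewer there is one more tool, called after "Emit:" by a JSON object that holds its "fn" and its "kwargs", one argument or row to a line. play_rows: Moves the arm, as the interface text tells. Its arguments: {"type":"object","properties":{"deltas":{"type":"array"},"newtons":{"type":"number"}},"required":["deltas"]}

```bash
mkdir -p pics
python3 - <<'E'
from workcell import *
import cv2
for n in("scene","top"):
    f=grab_frame(n); cv2.imwrite(f"pics/{n}0.png",f[:,:,::-1]); c=get_calibration(n); print(n,c)
s=observe(); print(s)
E
```

```text
scene {'fovy': 51.711712967574606, 'cx': 251.93880151782759, 'cy': 193.5147403166039, 'xyz': array([0.16333593, 0.07099958, 0.7216233 ]), 'rotation': array([-2.46656455e+00,  1.13659742e-03, -2.39373447e+00])}
top {'fovy': 51.05837871359505, 'cx': 256.37386411849855, 'cy': 189.58986204426495, 'xyz': array([ 0.3679854 , -0.31283836,  0.90876625]), 'rotation': array([-2.97559759, -0.01676345, -1.57371096])}
{'clock': 0.1, 'qpos': array([ 1.22181247,  0.52195081, -0.03631068,  1.59990673,  0.02115882,
        1.02112561, -0.11279805]), 'qd': array([ 0.00035654, -0.0011542 , -0.00023296, -0.00132903,  0.00087253,
        0.001239  ,  0.00067944]), 'joint_efforts': array([ 4.33562891e-03, -9.28489566e+01,  1.98427990e+00, -3.70529437e+01,
        1.81479991e-02,  5.34983876e-03,  1.70145840e-04]), 'position': array([ 0.17188203, -0.60059989,  0.23080156]), 'tool_rot': array([-3.14058619e+00,  4.36223804e-05,  2.78737992e-01]), 'force': array([ 0.41860753,  0.22021988, -0.222738  ]), 'moment': array([ 0.04682838, -0.07290329,  0.07247942]), 'finger_force': 0.0, 'grip_width': 0.08538599203288563}
```

View pics/scene0.png

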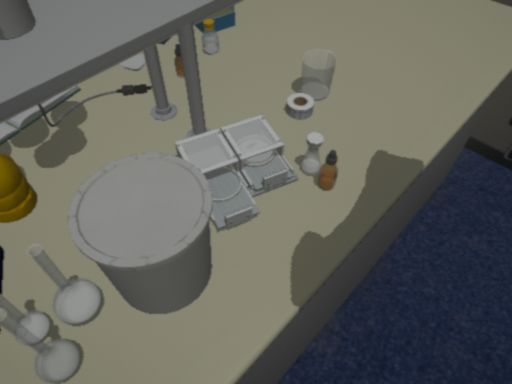

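View pics/top0.png

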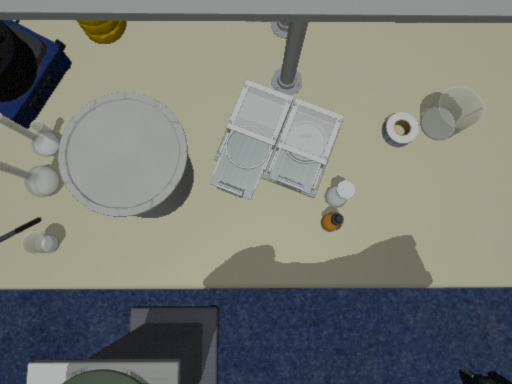

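The empty tray is out on the left station (top view, lip near (234,188)). The dish tray is home on the right (lip near (298,180)). I'll enlarge both views.

```bash
cat > h.py <<'E'
import numpy as np
from scipy.spatial.transform import Rotation as R
from workcell import *
def cam(n):
    c=get_calibration(n); return c,R.from_euler('xyz',c['rotation']).as_matrix(),(384/2)/np.tan(np.radians(c['fovy'])/2)
def onplane(n,u,v,z):
    c,M,f=cam(n); d=M@np.array([(u-c['cx'])/f,(v-c['cy'])/f,1]); o=np.array(c['xyz']); return o+d*(z-o[2])/d[2]
def proj(n,p):
    c,M,f=cam(n); q=M.T@(np.array(p)-c['xyz']); return q[:2]/q[2]*f+[c['cx'],c['cy']]
E
python3 - <<'E'
import cv2,numpy as np
from h import *
a=cv2.imread('pics/top0.png')[75:235,200:360]; b=cv2.imread('pics/scene0.png')[110:240,170:345]
def e(x,k):
    x=cv2.resize(x,None,fx=k,fy=k,interpolation=cv2.INTER_CUBIC); return cv2.createCLAHE(2,(4,4)).apply(cv2.cvtColor(x,cv2.COLOR_BGR2GRAY))
cv2.imwrite('pics/ct.png',e(a,3.75)); cv2.imwrite('pics/cs.png',e(b,4.5))
print(onplane("top",234,188,.05),onplane("scene",237,214,.05),onplane("top",298,180,.05),onplane("scene",275,180,.05))
E
```

```text
[ 0.5153341  -0.27920419  0.05      ] [ 0.51515799 -0.26135252  0.05      ] [ 0.53301382 -0.41842503  0.05      ] [ 0.51801882 -0.38593706  0.05      ]
```

View pics/ct.png

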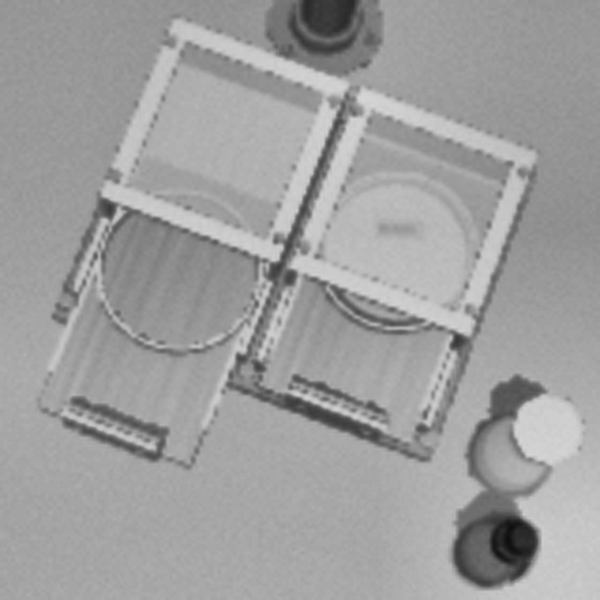

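View pics/cs.png

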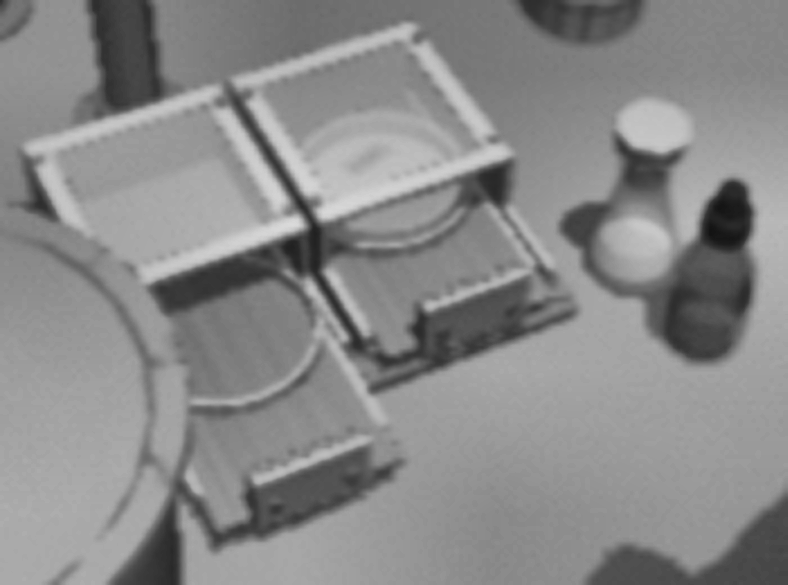

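Crops, in crop pixels: the spare lip is at (63,408)–(158,445) in the top view and (252,482)–(372,438) in the scene view. The dish lip is at (290,385)–(385,418) in the top view and (422,305)–(530,272) in the scene view. The flask and dropper are to the right.

Run:
```python
from h import *
t=lambda u,v:(200+(u+.5)/3.75-.5,75+(v+.5)/3.75-.5)
s=lambda u,v:(170+(u+.5)/4.5-.5,110+(v+.5)/4.5-.5)
def tri(a,b):
    A=[];B=[]
    o=[];d=[]
    for n,p in(("top",a),("scene",b)):
        c,M,f=cam(n); x=M@np.array([(p[0]-c['cx'])/f,(p[1]-c['cy'])/f,1]); x/=np.linalg.norm(x); P=np.eye(3)-np.outer(x,x); A.append(P);B.append(P@c['xyz'])
    x=np.linalg.lstsq(np.vstack(A),np.hstack(B),rcond=None)[0]
    return x.round(4), np.linalg.norm(np.vstack(A)@x-np.hstack(B)).round(4)
for n,a,b in(("spL",(64,408),(252,482)),("spR",(158,445),(372,438)),("diL",(290,385),(422,305)),("diR",(385,418),(530,272)),
  ("hRFR",(470,330),(512,153)),("hRBR",(536,155),(415,26)),("hRFL",(288,262),(315,222)),("hLFR",(281,257),(308,226)),("flask",(548,430),(654,130))):
    print(n,tri(t(*a),s(*b)))
print('hood corners z=.066')
H=[onplane("top",*t(*p),.066)[:2] for p in((177,20),(352,95),(283,257),(104,190),(352,92),(537,155),(470,332),(288,262))]
print(np.round(H,4))
HL,HR=np.array(H[:4]),np.array(H[4:])
for h in (HL,HR): print(h.mean(0),[np.linalg.norm(h[i]-h[(i+1)%4]).round(4) for i in range(4)])
d=HL.mean(0)-HR.mean(0); print('sep',np.linalg.norm(d),'yaw from y axis',np.degrees(np.arctan2(-d[0],d[1])))
for h in(HL,HR):
  for v in (h[0]-h[3],h[1]-h[2]): print(np.degrees(np.arctan2(v[1],v[0])))
```

```text
spL (array([ 0.5265, -0.2409,  0.0499]), np.float64(0.0018))
spR (array([ 0.5037, -0.296 ,  0.0509]), np.float64(0.0002))
diL (array([ 0.539 , -0.3718,  0.054 ]), np.float64(0.0014))
diR (array([ 0.5187, -0.4283,  0.0485]), np.float64(0.0017))
hRFR (array([ 0.569 , -0.4754,  0.0648]), np.float64(0.001))
hRBR (array([ 0.6754, -0.518 ,  0.0629]), np.float64(0.0012))
hRFL (array([ 0.6104, -0.3706,  0.0634]), np.float64(0.0022))
hLFR (array([ 0.6132, -0.3671,  0.0614]), np.float64(0.001))
flask (array([ 0.5058, -0.5097,  0.0978]), np.float64(0.0023))
hood corners z=.066
[[ 0.7567 -0.3069]
 [ 0.7102 -0.4101]
 [ 0.6113 -0.3683]
 [ 0.6514 -0.2645]
 [ 0.712  -0.4101]
 [ 0.6735 -0.5182]
 [ 0.5669 -0.4754]
 [ 0.6083 -0.3712]]
[ 0.68236858 -0.33744068] [np.float64(0.1132), np.float64(0.1073), np.float64(0.1113), np.float64(0.1135)]
[ 0.64017308 -0.44374484] [np.float64(0.1148), np.float64(0.1148), np.float64(0.1122), np.float64(0.1108)]
sep 0.11437234493658974 yaw from y axis -21.64970223358496
-21.91369065417279
-22.909815358000696
-20.586031965902695
-21.869925886953027
```

```bash
cat >> h.py <<'E'
YAW=np.radians(-21.8)
X=np.array([np.cos(YAW),np.sin(YAW),0]);Y=np.array([-np.sin(YAW),np.cos(YAW),0])
def delta(p,yaw=YAW,frm=None):
    s=observe(); M=R.from_euler('xyz',s['tool_rot']); T=R.from_euler('xyz',[np.pi,0,yaw])
    return np.r_[M.inv().apply(np.array(p)-s['position'])/.5,(M.inv()*T).as_rotvec()/np.radians(120)].round(4)
E
python3 - <<'E'
from h import *
print(delta([.470,-.259,.231]),onplane("top",125,155,.222))
E
```

```text
[ 7.612e-01 -4.928e-01  1.000e-04 -5.000e-04  2.000e-04  3.148e-01] [ 0.54435156 -0.0952079   0.222     ]
```

Emit:
{"fn": "play_rows", "kwargs": {
  "deltas": [
    [0.076,-0.049,0,0,0,0.031,1],
    [0.152,-0.098,0,0,0,0.063,1],
    [0.228,-0.148,0,0,0,0.094,1],
    [0.304,-0.197,0,0,0,0.126,1],
    [0.38,-0.246,0,0,0,0.157,1],
    [0.457,-0.296,0,0,0,0.189,1],
    [0.533,-0.345,0,0,0,0.22,1],
    [0.609,-0.394,0,0,0,0.252,1],
    [0.685,-0.443,0,0,0,0.283,1],
    [0.761,-0.493,0,0,0,0.315,1]
  ]
}}

```text
clock: 1.1
position: [0.4708, -0.2576, 0.2312]
tool_rot: [3.142, 0.0, -0.384]
force: [1.5, 0.7, 0.1]
grip_width: 0.0002
finger_force: 0.0
```

Run:
```python
from h import *
s=observe();print(s['position'],s['tool_rot'],s['qpos'],s['grip_width'])
print(delta([.470,-.259,.231]),delta([.470,-.259,.034]))
```

```text
[ 0.47080597 -0.25761719  0.23120014] [ 3.14155611e+00  2.49046101e-04 -3.83779376e-01] [ 0.39777297  0.38155094 -0.00992417  1.83365899  0.00466857  0.92665384
 -1.56881775] 0.0001522069672814372
[-0.0005  0.0032  0.0004  0.      0.0001 -0.0016] [-4.000e-04  3.200e-03  3.944e-01  0.000e+00  1.000e-04 -1.600e-03]
```

Emit:
{"fn": "play_rows", "kwargs": {
  "deltas": [
    [0,0.003,0.08,0,0,0,1],
    [0,0.003,0.16,0,0,0,1],
    [0,0.003,0.24,0,0,0,1],
    [0,0.003,0.32,0,0,0,1],
    [0,0.003,0.37,0,0,0,1],
    [0,0.003,0.394,0,0,0,1],
    [0,0.003,0.394,0,0,0,1]
  ]
}}

```text
clock: 1.8
position: [0.4687, -0.2602, 0.0332]
tool_rot: [-3.141, 0.002, -0.381]
force: [-0.5, 0.3, 0.9]
grip_width: -0.0001
finger_force: 0.0
```

Run:
```python
from h import *
import cv2
s=observe();print(s['position'],s['force'])
a=grab_frame("top")[75:235,200:360,::-1];b=grab_frame("scene")[100:260,170:330,::-1]
cv2.imwrite('pics/p2.png',cv2.resize(np.hstack([a,b]),None,fx=2.5,fy=2.5,interpolation=cv2.INTER_CUBIC))
```

```text
[ 0.46872204 -0.26023823  0.03321114] [-0.49771651  0.25926327  0.86242761]
```

View pics/p2.png

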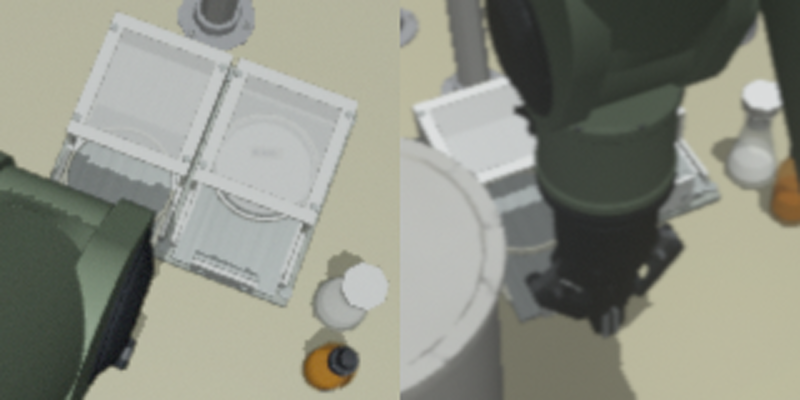

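The tip stands in front of the spare lip, clear of the pail. Pushing now.

Emit:
{"fn": "play_rows", "kwargs": {
  "deltas": [
    [0.02,0,0,0,0,0,1],
    [0.035,0,0,0,0,0,1],
    [0.05,0,0,0,0,0,1],
    [0.065,0,0,0,0,0,1],
    [0.08,0,0,0,0,0,1],
    [0.095,0,0,0,0,0,1],
    [0.11,0,0,0,0,0,1],
    [0.125,0,0,0,0,0,1],
    [0.14,0,0,0,0,0,1],
    [0.15,0,0,0,0,0,1]
  ]
}}

```text
clock: 2.9
position: [0.5397, -0.2886, 0.0342]
tool_rot: [-3.142, -0.0, -0.381]
force: [-1.4, 2.3, 1.1]
grip_width: 0.0
finger_force: 1.0
```

Emit:
{"fn": "play_rows", "kwargs": {
  "deltas": [
    [0.008,0,0,0,0,0,1],
    [0.014,0,0,0,0,0,1],
    [0.018,0,0,0,0,0,1],
    [0.02,0,0,0,0,0,1],
    [0.02,0,0,0,0,0,1]
  ]
}}

```text
clock: 3.4
position: [0.5484, -0.2923, 0.0343]
tool_rot: [3.141, -0.0, -0.381]
force: [-1.1, -0.9, -0.1]
grip_width: -0.0001
finger_force: 0.1
```

Emit:
{"fn": "play_rows", "kwargs": {
  "deltas": [
    [0.004,0,0,0,0,0,1],
    [0.008,0,0,0,0,0,1],
    [0.012,0,0,0,0,0,1],
    [0.012,0,0,0,0,0,1]
  ]
}}

```text
clock: 3.8
position: [0.5521, -0.2939, 0.0341]
tool_rot: [3.142, 0.004, -0.381]
force: [-13.2, 5.9, 11.4]
grip_width: 0.0003
finger_force: 7.2
```

Emit:
{"fn": "play_rows", "kwargs": {
  "deltas": [
    [0.004,0,0,0,0,0,1],
    [0.007,0,0,0,0,0,1],
    [0.007,0,0,0,0,0,1]
  ]
}}

```text
clock: 4.1
position: [0.5522, -0.294, 0.0338]
tool_rot: [3.142, 0.011, -0.381]
force: [-32.9, 16.1, 28.9]
grip_width: 0.0003
finger_force: 18.7
```

Emit:
{"fn": "play_rows", "kwargs": {
  "deltas": [
    [-0.04,0,0,0,0,0,1],
    [-0.08,0,0,0,0,0,1],
    [-0.08,0,-0.08,0,0,0,1],
    [-0.08,0,-0.16,0,0,0,1],
    [-0.08,0,-0.24,0,0,0,1],
    [-0.08,0,-0.24,0,0,0,1]
  ]
}}

```text
clock: 4.7
position: [0.5225, -0.2822, 0.1596]
tool_rot: [3.141, -0.008, -0.381]
force: [0.5, -0.9, -0.4]
grip_width: -0.0001
finger_force: 0.0
```

Run:
```python
from h import *
print(observe()['position'],observe()['force'],delta([.50,-.50,.20]),delta([.44,-.44,.20]), delta([.556,-.411,.154]))
```

```text
[ 0.52246027 -0.28223939  0.15964977] [ 0.46147325 -0.85218408 -0.3699152 ] [ 1.211e-01  4.210e-01 -7.950e-02  2.000e-04 -3.900e-03 -4.000e-04] [-3.500e-02  3.543e-01 -8.080e-02  2.000e-04 -3.900e-03 -4.000e-04] [ 1.58e-01  2.14e-01  1.27e-02  2.00e-04 -3.90e-03 -4.00e-04]
```

Emit:
{"fn": "play_rows", "kwargs": {
  "deltas": [
    [0,0.06,-0.1,0,0,0,1],
    [-0.03,0.14,-0.14,0,0,0,1],
    [-0.06,0.22,-0.14,0,0,0,1],
    [-0.09,0.3,-0.14,0,0,0,1],
    [-0.1,0.38,-0.14,0,0,0,1],
    [-0.1,0.46,-0.14,0,0,0,1],
    [-0.1,0.53,-0.14,0,0,0,1]
  ]
}}

```text
clock: 5.4
position: [0.3738, -0.5104, 0.2245]
tool_rot: [3.141, -0.001, -0.382]
force: [1.3, -0.6, -0.4]
grip_width: 0.0003
finger_force: 0.0
```

Run:
```python
from h import *
import cv2
s=observe();print(s['position'])
a=grab_frame("top")[75:235,200:360,::-1];b=grab_frame("scene")[100:260,170:330,::-1]
cv2.imwrite('pics/p3.png',cv2.resize(np.hstack([a,b]),None,fx=2.5,fy=2.5,interpolation=cv2.INTER_CUBIC))
```

```text
[ 0.37380082 -0.51037218  0.22445911]
```

View pics/p3.png

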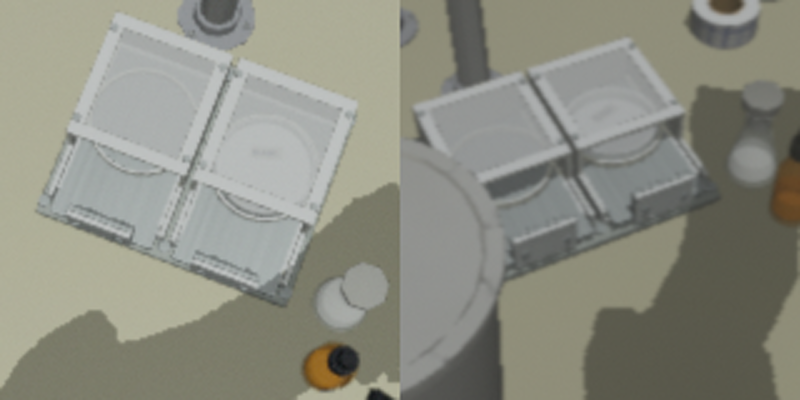

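Both trays now look home: the spare lip at (68,210)–(130,237) and the dish lip at (195,255)–(258,282) lie along the deck's front edge. Next I go behind the dish lip.

Run:
```python
from h import *
print(delta([.554,-.4115,.16]))
```

```text
[ 2.613e-01 -3.255e-01  1.271e-01  1.200e-03  2.000e-04 -3.000e-03]
```

Emit:
{"fn": "play_rows", "kwargs": {
  "deltas": [
    [0.038,-0.047,0,0,0,0,1],
    [0.077,-0.094,0,0,0,0,1],
    [0.115,-0.14,0,0,0,0,1],
    [0.153,-0.187,0,0,0,0,1],
    [0.192,-0.234,0,0,0,0,1],
    [0.23,-0.28,0,0,0,0,1],
    [0.26,-0.325,0,0,0,0,1],
    [0.26,-0.325,0.08,0,0,0,1],
    [0.26,-0.325,0.127,0,0,0,1],
    [0.26,-0.325,0.127,0,0,0,1]
  ]
}}

```text
clock: 6.5
position: [0.5551, -0.4043, 0.1575]
tool_rot: [-3.141, 0.005, -0.38]
force: [-0.3, 0.0, 0.1]
grip_width: 0.0
finger_force: 0.0
```

Run:
```python
from h import *
print(observe()['position'],delta([.554,-.4115,.034]))
```

```text
[ 0.55511682 -0.40431989  0.15746436] [ 4.500e-03  1.440e-02  2.469e-01 -5.000e-04  2.400e-03  1.000e-04]
```

Emit:
{"fn": "play_rows", "kwargs": {
  "deltas": [
    [0.004,0.014,0.05,0,0,0,1],
    [0.004,0.014,0.11,0,0,0,1],
    [0.004,0.014,0.16,0,0,0,1],
    [0.004,0.014,0.2,0,0,0,1],
    [0.004,0.014,0.225,0,0,0,1],
    [0.004,0.014,0.24,0,0,0,1],
    [0.004,0.014,0.246,0,0,0,1],
    [0.004,0.014,0.246,0,0,0,1]
  ]
}}

```text
clock: 7.3
position: [0.5557, -0.4132, 0.0385]
tool_rot: [3.141, -0.001, -0.381]
force: [1.1, -0.5, -0.4]
grip_width: -0.0001
finger_force: 0.0
```

Run:
```python
from h import *
import cv2
s=observe();print(s['position'],s['force'])
a=grab_frame("top")[75:235,200:360,::-1];b=grab_frame("scene")[100:260,170:330,::-1]
cv2.imwrite('pics/p4.png',cv2.resize(np.hstack([a,b]),None,fx=2.5,fy=2.5,interpolation=cv2.INTER_CUBIC))
```

```text
[ 0.5557157  -0.41323375  0.03845421] [ 1.08187471 -0.47974667 -0.39757484]
```

View pics/p4.png

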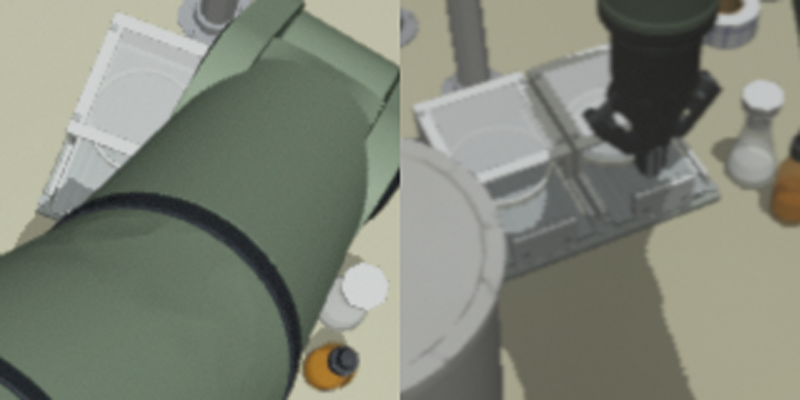

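The scene view shows the fingertip at (652,170), behind the dish lip at about (635–690,190). The dish is untouched. Drawing the tray out gently.

Emit:
{"fn": "play_rows", "kwargs": {
  "deltas": [
    [-0.006,0,0.008,0,0,0,1],
    [-0.016,0,0.008,0,0,0,1],
    [-0.026,0,0.008,0,0,0,1],
    [-0.038,0,0.008,0,0,0,1],
    [-0.05,0,0.008,0,0,0,1],
    [-0.062,0,0.008,0,0,0,1],
    [-0.076,0,0.008,0,0,0,1],
    [-0.09,0,0.008,0,0,0,1],
    [-0.104,0,0.008,0,0,0,1],
    [-0.118,0,0.008,0,0,0,1]
  ]
}}

```text
clock: 8.4
position: [0.5001, -0.391, 0.0339]
tool_rot: [3.141, -0.0, -0.381]
force: [0.6, -1.3, 0.1]
grip_width: 0.0003
finger_force: 1.1
```

Emit:
{"fn": "play_rows", "kwargs": {
  "deltas": [
    [-0.012,0,0,0,0,0,1],
    [-0.024,0,0,0,0,0,1],
    [-0.036,0,0,0,0,0,1],
    [-0.046,0,0,0,0,0,1],
    [-0.054,0,0,0,0,0,1],
    [-0.06,0,0,0,0,0,1],
    [-0.06,0,0,0,0,0,1]
  ]
}}

```text
clock: 9.1
position: [0.4723, -0.3795, 0.0337]
tool_rot: [-3.141, 0.001, -0.381]
force: [-0.0, 0.0, 0.3]
grip_width: 0.0
finger_force: 0.0
```

Traveled 90 mm; continue in small steps until the stop is felt.

Emit:
{"fn": "play_rows", "kwargs": {
  "deltas": [
    [-0.005,0,0,0,0,0,1],
    [-0.01,0,0,0,0,0,1],
    [-0.014,0,0,0,0,0,1],
    [-0.014,0,0,0,0,0,1]
  ]
}}

```text
clock: 9.5
position: [0.4659, -0.3771, 0.0337]
tool_rot: [-3.141, 0.001, -0.381]
force: [0.7, 0.2, -0.1]
grip_width: -0.0002
finger_force: 0.0
```

Emit:
{"fn": "play_rows", "kwargs": {
  "deltas": [
    [-0.004,0,0,0,0,0,1],
    [-0.007,0,0,0,0,0,1],
    [-0.007,0,0,0,0,0,1]
  ]
}}

```text
clock: 9.8
position: [0.4629, -0.3759, 0.0338]
tool_rot: [-3.142, -0.0, -0.381]
force: [1.3, -0.1, -0.2]
grip_width: -0.0002
finger_force: 0.6
```

Emit:
{"fn": "play_rows", "kwargs": {
  "deltas": [
    [-0.004,0,0,0,0,0,1],
    [-0.008,0,0,0,0,0,1],
    [-0.008,0,0,0,0,0,1]
  ]
}}

```text
clock: 10.1
position: [0.4629, -0.3758, 0.0342]
tool_rot: [3.141, -0.008, -0.38]
force: [21.1, -9.4, -18.3]
grip_width: 0.0001
finger_force: 11.6
```

Emit:
{"fn": "play_rows", "kwargs": {
  "deltas": [
    [-0.004,0,0,0,0,0,1],
    [-0.008,0,0,0,0,0,1],
    [-0.008,0,0,0,0,0,1]
  ]
}}

```text
clock: 10.4
position: [0.4628, -0.3757, 0.0348]
tool_rot: [3.14, -0.015, -0.379]
force: [41.3, -19.5, -34.2]
grip_width: 0.0003
finger_force: 22.4
```

Firm stop. Back off, lift, then leave.

Emit:
{"fn": "play_rows", "kwargs": {
  "deltas": [
    [0.012,0,0,0,0,0,1],
    [0.024,0,0,0,0,0,1],
    [0.034,0,0,0,0,0,1],
    [0.034,0,0,0,0,0,1],
    [0.034,0,-0.06,0,0,0,1],
    [0.034,0,-0.14,0,0,0,1],
    [0.034,0,-0.22,0,0,0,1],
    [0.034,0,-0.3,0,0,0,1],
    [0.034,0,-0.38,0,0,0,1],
    [0.034,0,-0.38,0,0,0,1]
  ]
}}

```text
clock: 11.4
position: [0.4727, -0.3806, 0.229]
tool_rot: [3.14, -0.007, -0.381]
force: [0.0, -0.1, -0.8]
grip_width: 0.0001
finger_force: 0.0
```

Emit:
{"fn": "play_rows", "kwargs": {
  "deltas": [
    [-0.03,0.06,0,0,0,0,1],
    [-0.08,0.12,0,0,0,0,1],
    [-0.14,0.18,0,0,0,0,1],
    [-0.18,0.24,0,0,0,0,1],
    [-0.2,0.3,0,0,0,0,1],
    [-0.2,0.36,0,0,0,0,1],
    [-0.2,0.36,0,0,0,0,1]
  ]
}}

```text
clock: 12.1
position: [0.3084, -0.5122, 0.2233]
tool_rot: [3.14, 0.001, -0.386]
force: [-0.1, 1.0, 0.0]
grip_width: 0.0001
finger_force: 0.0
```

Run:
```python
from h import *
import cv2
s=observe();print(s['position'],s['force'])
a=grab_frame("top")[75:235,200:360,::-1];b=grab_frame("scene")[100:260,170:330,::-1]
cv2.imwrite('pics/p5.png',cv2.resize(np.hstack([a,b]),None,fx=2.5,fy=2.5,interpolation=cv2.INTER_CUBIC))
```

```text
[ 0.30841404 -0.51215583  0.22326586] [-0.14156286  1.02270532  0.04107796]
```

View pics/p5.png

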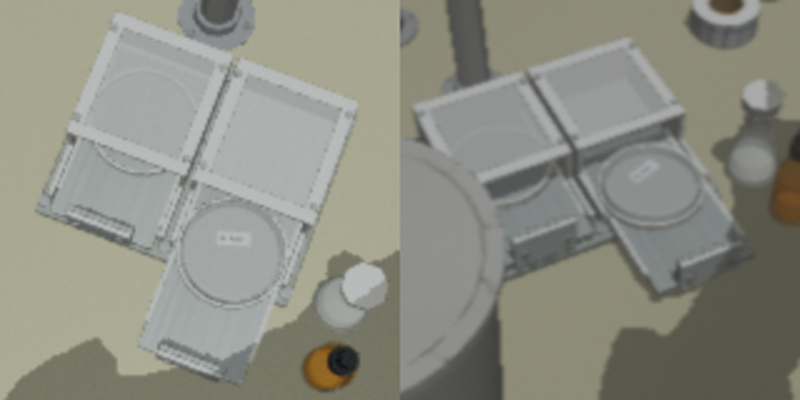

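The dish tray is out at its stop, with its lip at (158,345)–(220,372) and the dish seated in its ring around (233,250). The spare tray is still home, and the flask and dropper haven't moved.

```bash
python3 -c "
from workcell import *
print(job_done())"
```

```text
the job is handed in; nothing more can be done
None
```

I pushed the empty tray home, then drew the dish tray out to its stop with the dish still seated and the flask and dropper untouched, and handed the job in at about 12 s.

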